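# Pin the counter gate's bolt and snap the linchpin's ring over

## Robot

A 6-joint arm with a two-finger parallel gripper is mounted at the origin on the work surface. World frame = base frame: x ahead of the robot, y to its left, z up, the work surface at z = 0. Lengths are in m, angles in rad, forces in N, time in s.
With the tool pointing down it reaches from about 0.4 to 0.825 m from the base axis. Payload 7 kg.
Tool frame: the origin (TCP) lies midway between the tips of the shut fingers; the grasp point (between the pads) lies tcp_to_grasp behind it (tcp_to_grasp is the distance from the TCP to the grasp point, in m); z points along the fingers, y is the line along which they close (so a half turn about z gives the same grasp; the last joint's range is limited). The gripper opens to 85 mm and grips with 20 to 120 N. Pads are 22 mm wide; open, the fingers measure 114 mm over their backs; the gripper's body (76 mm by 85 mm) begins 54 mm behind the grasp point. The pads swing forward as they close: fully open they stand 13 mm farther back than shut.
Start: joints at [1.465, 0.359, 0.012, 0, -1.224, -0.288], TCP at [0.259, 0.623, 0.231] pointing down, gripper open.
Joint ranges: [-3.07, 3.07], [-1.43, 2.12], [-1.02, 1.25], [-3.03, 1.67], [-3.05, -0], [-3.03, 3.03]. Speed limits (rad/s): [2.39, 2.39, 3.01, 3.14, 3.14, 3.14].

## Interface

Orientations are given as a unit quaternion [x, y, z, w].
In Python, from cell import * gives the robot as it stands.
- The arm moves only by the shell command python3 -m pendant 'ROWS'. ROWS is JSON, a list of rows, each an object of numbers: "tx", "ty", "tz": the shift along the world's x, y, z normalised to -1 to 1, where 1 is 0.2 m; "rx", "ry", "rz": the turn, a rotation vector about the world's x, y, z normalised to -1 to 1, where 1 is 0.5 rad; "fingers": the opening in per cent of the stroke, from 0 (shut) to 100 (fully open). A call has exactly 8 rows; each row is the pose to reach, as a shift and turn from the pose commanded when the call began; what a row does not reach only later rows make up. A row lasts 1/12 s, in which the tool goes at most 41.7 mm and 7.16 degrees, less where a joint would pass 70% of its speed; a pose out of reach is approached as far as the arm can. A call with a number of a shift or a turn outside -1 to 1 is refused whole. A call with a gripper value outside its range is refused whole. The fingers move at their own pace and stop on an object; the grip force is fixed at half the most. Time passes only in rows, so rows that repeat a pose let the fingers close, or fill a call up. It gives the time, the measured TCP pose, the force, the opening and the grip force at its end, in the units of the state.
- read_state(): the state, without advancing time (a new reading comes with each control period).
- get_image(name): name is "side" or "top"; returns (picture, depth): 384x512x3 uint8, blue, green, red; 384x512 float32, m along the optical axis (not along the pixel's ray), 0 where there is no reading.
- camera_model(name): a dict with "K" (3x3 intrinsics, pixels), "dist_coeffs" ([k1, k2, p1, p2, k3] as OpenCV has them; the pictures are not rectified), "R" (3x3) and "t" (3): a world point X has camera coordinates R X + t. Camera axes: x right, y down, z forward; pixel columns grow to the right and rows downward; lengths in m; the calibration is good to about 2 mm. A picture is of the moment at which its call begins. camera_model takes no time and is no camera call.
- finish_job(): hands the job in; it is judged then, once.
The state is a dict: "clock": time; "joint_pos": joint angles; "joint_velocities": joint speeds; "joint_efforts": joint torques, N m; "eef_pos": TCP position; "ee_rot": TCP orientation; "force": force on the tool from outside, world axes, zero at the start; "wrist_torque": the same for the moment, N m; "finger_gap": finger opening in m; "finger_force": force on a finger pad.
Only numpy, scipy, OpenCV 4.12 (cv2) and the standard library are available. Lean on these libraries where they do the work, as an engineer would, in place of code of your own. Each camera call takes 0.05 s, during which the arm holds its last target. There are 200 camera calls.

## Task

Secure the counter gate: lift the steel linchpin out of its pine rest, find the cross hole near the free end of the gate's brass bolt with the pin's tip and push the pin gently down until its collar sits on the bolt, then swing the sprung ring over the bolt's end so that it snaps shut around the bolt. Never force the pin, the ring or the bolt, let go at the end, and leave the other things on the counter where they are.

Things in the scene. Friction and masses are not known exactly. Their poses are not given: they have to be found in the camera images.
- gate: Low pine counter gate, fixed, 450 mm long, 185 mm high. z up. Its brass bolt lies on the +x side along y, axis at x = 0, z = 130 mm; the bolt's free end points to -y. Origin: on the counter below point bolt_top. Latch post (46 mm square, 177 mm high) at x = -62 to -16, y = 47 to 93 mm, the gate beyond it to +y; nothing on the -y side. This pose does not show where the bolt has slid to.
- bolt_top (a point): Fixed to the gate (its axes): on the level of the bolt's flat top (140 mm up), on the bolt's centre line, at the MIDDLE of the range where the cross hole can be. The bolt has 24 mm of end play that no reading shows: the hole's centre is anywhere from 12 mm to -y to 12 mm to +y of this point, new each time. The bolt stays put unless pushed along with about 15 N.
- keeper_mouth (a point): Fixed to the gate: where the bolt (square brass bar, 20 x 20 mm) comes out of the keeper strap on the latch post, on the bolt's axis. Near the bolt's free end, 14 mm from it and on the centre line, a vertical round hole goes right through: 9.5 mm wide, with hardly any bevel.
- linchpin: Steel linchpin, about 0.1 kg, loose, upright in its rest. Origin: centre of the collar's underside; z up along the pin. Collar 16 mm across, 4 mm thick; above it a lug 19 (x) by 12 (y) mm up to z = 14 mm carries the ring, then the grip tab. The open ring stands out to -y. It can swing over the bolt's end only if the pin's yaw is like the gate's (within about 0.3 rad).
- pin_tip (a point): Centre of the linchpin's bottom end, 30 mm below the collar's underside. The shank is round, 8 mm thick, its edge bevelled by only 0.3 mm.
- pin_tab (a point): Middle of the linchpin's flat grip tab, 27 mm above the collar's underside: 12 mm thick (pin's x), 20 mm wide (pin's y), from 14 to 39 mm above the collar's underside. The open ring is clear below it.
- pin_ring (a joint): Swing of the ring, rad: 0 open (level, to the pin's -y), 1.57 shut (hanging straight down round the bolt). Pivot axis along the pin's x, 9 mm above the collar's underside. Sprung over centre: before the dead point at 0.65 rad it springs back open, past it it snaps shut by itself. About 1.5 N on the far bow starts it, falling to nothing at the dead point.
- ring_bow (a point): Middle of the ring's far bow (wire centre), 44 mm from the pivot axis. The ring is round steel wire 4 mm thick, 40 mm wide inside: closed fingers can press only on this far bow, elsewhere they pass through the ring.
- pin_rest: Pine block, 56 x 56 x 38 mm, fixed, with a 10 mm upright through hole in the middle in which the linchpin is parked, collar on the block's top. Origin: centre of its underside.
- cash_tin: Steel cash tin, 119 x 159 x 68 mm plus a low bow handle, 0.9 kg; bystander. Origin: centre of its underside.
- prism_box: Crystal box with a stepped prism lid, 60 x 80 x 46 mm; bystander. Origin: centre of its underside.
- jade_frog: Jade frog figurine, about 60 mm long, 53 mm high; bystander. Origin: centre of its underside.
- music_box: Lacquered plum music box with a brass crank, 89 x 124 x 71 mm; bystander. Origin: centre of its underside.

How it is judged:
By the outcome, as a careful person would: the job done as asked, in the order asked, and still so for the second after the job is handed in, with the robot touching nothing.
It also fails if it takes over 64 s, if anything falls off the work surface, if the arm or the gripper's body presses on something with over 40 N, if the wrist force passes 120 N, or if a joint passes its speed limit or range.

## Working session

There is one attempt and no reset: what is moved stays moved. The work goes in short steps, Python scripts to look and compute and a shell command to move; the robot and the scene stay as the last step left them, time stands still between calls to the robot, and variables do not carry over. Pictures are saved under pics/ and viewed, at most 10 in all, crops included, and the job is handed in when it is done.

```bash
mkdir -p pics; ls; python3 - <<'E'
from cell import *
import cv2,numpy as np
for n in("side","top"):
    im,d=get_image(n);cv2.imwrite(f"pics/{n}0.png",im);np.save(f"pics/{n}0.npy",d)
    c=camera_model(n);print(n,c)
print(read_state())
import cell;print([x for x in dir(cell) if x[0]!='_'])
E
```

```text
pics
side {'K': array([[395.70449452,   0.        , 257.32175486],
       [  0.        , 395.70449452, 190.87871824],
       [  0.        ,   0.        ,   1.        ]]), 'dist_coeffs': array([-0.13557724,  0.        ,  0.        ,  0.        ,  0.        ]), 'R': array([[ 0.98186993, -0.18926901,  0.01042524],
       [-0.10576037, -0.59263508, -0.79849759],
       [ 0.15730921,  0.7829182 , -0.60190772]]), 't': array([-0.52136601,  0.12118987,  1.11229709])}
top {'K': array([[463.019251  ,   0.        , 263.75722954],
       [  0.        , 463.019251  , 194.6888779 ],
       [  0.        ,   0.        ,   1.        ]]), 'dist_coeffs': array([0.0545197, 0.       , 0.       , 0.       , 0.       ]), 'R': array([[-0.01918894, -0.99981353,  0.00216521],
       [-0.9824438 ,  0.01845354, -0.18564386],
       [ 0.18556929, -0.00568951, -0.98261471]]), 't': array([0.00728822, 0.56081071, 1.14625695])}
{'clock': 0.1, 'joint_pos': array([ 1.46511133e+00,  3.59305958e-01,  1.11775374e-02, -3.38134054e-04,
       -1.22411817e+00, -2.88050677e-01]), 'joint_velocities': array([ 1.10824206e-05, -1.32267873e-03,  3.75311751e-03,  6.83267489e-04,
        1.56383289e-03,  3.54544703e-04]), 'joint_efforts': array([-6.09961789e-04, -5.84768987e+01,  2.94105005e+01,  6.95432827e+00,
       -3.22952197e-03,  1.06300070e-05]), 'eef_pos': array([0.25883785, 0.62293507, 0.23046984]), 'ee_rot': array([ 9.80672504e-01, -1.95655026e-01, -9.22786821e-05,  7.36593137e-04]), 'force': array([-0.28145448,  0.68222572, -0.02199005]), 'wrist_torque': array([-0.06526431, -0.00527965, -0.04873259]), 'finger_force': 0.0, 'finger_gap': 0.08550441837752173}
['Unreachable', 'camera_model', 'finish_job', 'get_image', 'read_state', 'tcp_to_grasp']
```

View pics/side0.png

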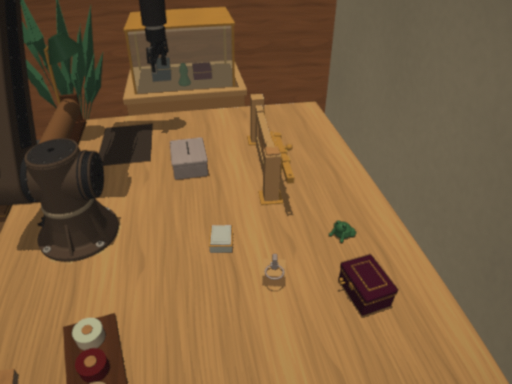

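View pics/top0.png

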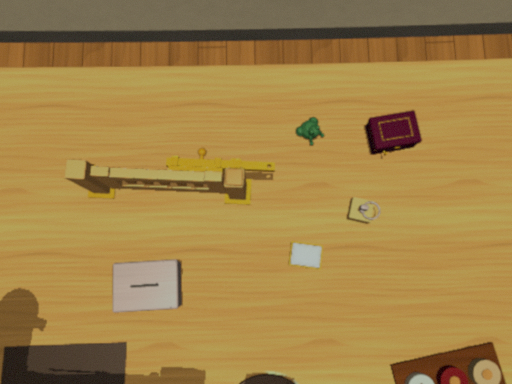

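The side view shows the gate at about (270,160) and the pin in its rest at (275,268). In the top view the bolt end is near (273,170) and the pin near (364,210). Next I'll zoom in on these.

```bash
cat > h.py <<'E'
from cell import *
import cv2,numpy as np
def ray(n,uv):
    c=camera_model(n);p=cv2.undistortPoints(np.array([[uv]],float),c['K'],c['dist_coeffs'])[0,0]
    R=c['R'];return -R.T@c['t'],R.T@np.array([p[0],p[1],1])
def onz(n,uv,z):
    o,d=ray(n,uv);return o+d*(z-o[2])/d[2]
def proj(n,X):
    c=camera_model(n);return cv2.projectPoints(np.array([X],float),cv2.Rodrigues(c['R'])[0],c['t'],c['K'],c['dist_coeffs'])[0][0,0]
def tri(u1,u2):
    a,d=ray("side",u1);b,e=ray("top",u2)
    s=np.linalg.lstsq(np.c_[d,-e],b-a,rcond=None)[0]
    return (a+d*s[0]+b+e*s[1])/2,np.linalg.norm(a+d*s[0]-b-e*s[1])
def crop(im,u,v,w,h,s):
    return cv2.resize(im[v:v+h,u:u+w],None,fx=s,fy=s,interpolation=cv2.INTER_CUBIC)
E
python3 - <<'E'
from h import *
t=cv2.imread('pics/top0.png');s=cv2.imread('pics/side0.png')
a=np.vstack([crop(t,220,145,65,50,6),crop(t,335,185,65,50,6)])
b=np.vstack([crop(s,245,120,65,50,6),crop(s,245,240,65,50,6)])
cv2.imwrite('pics/z.png',np.hstack([a,b]))
E
```

```text
(no output)
```

View pics/z.png

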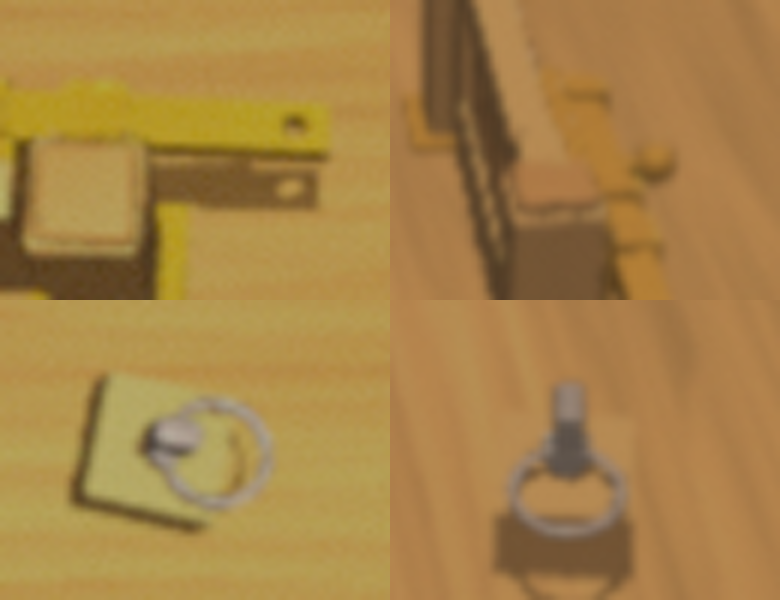

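In the crops, the bolt's cross hole shows in the top view at about (269,165.5), with the bolt end at u≈274. The tab top is at about (365,207.5) and the ring bow at (380,210). I'll measure these with masks.

```bash
python3 - <<'E'
from h import *
np.set_printoptions(precision=4,suppress=True)
t=cv2.imread('pics/top0.png');s=cv2.imread('pics/side0.png')
print('tcp2g',tcp_to_grasp,'cams',ray('top',(0,0))[0],ray('side',(0,0))[0])
# hole: darkness inside bolt
g=t.astype(int)
r=t[160:171,262:277];print(r[:,:,2]);
# bolt mask: saturated yellow
hsv=cv2.cvtColor(t,cv2.COLOR_BGR2HSV)
for u in (250,255,260,272): print(u,hsv[155:175,u].tolist())
# pin: low saturation
m=(hsv[:,:,1]<70)&(hsv[:,:,2]>60);m[:,:340]=0;m[:,400:]=0;m[:190]=0;m[230:]=0
for v in range(196,222): print(v,''.join('#' if x else '.' for x in m[v,345:395]))
# block mask
print(hsv[200:215,340:372,0][::3,::2])
E
```

```text
tcp2g 0.0187 cams [0.3384 0.0035 1.2304] [ 0.3498 -0.8977  0.7717]
[[182 181 181 181 180 181 182 182 182 183 181 182 181 182 181]
 [181 181 183 181 181 181 181 181 183 182 180 181 182 182 181]
 [182 181 179 182 181 182 183 181 182 180 182 182 183 180 180]
 [182 180 183 180 181 178 176 175 176 179 181 182 179 179 178]
 [182 180 181 182 177 160 142 140 157 174 181 184 181 181 178]
 [181 181 182 181 174 145 124 115 135 167 178 181 181 181 181]
 [181 183 183 181 176 156 156 150 149 168 181 182 183 181 181]
 [182 182 181 183 179 171 173 173 171 179 183 181 181 182 183]
 [180 180 179 179 180 178 179 182 182 181 183 183 182 182 183]
 [159 162 165 163 162 165 171 173 176 174 176 175 177 181 183]
 [123 127 123 125 124 125 130 135 133 133 131 141 154 173 180]]
250 [[19, 153, 180], [19, 153, 178], [19, 154, 180], [19, 159, 180], [18, 146, 183], [20, 154, 182], [23, 178, 183], [24, 195, 182], [24, 214, 180], [24, 201, 181], [24, 193, 182], [24, 197, 181], [24, 198, 183], [24, 200, 175], [23, 213, 133], [19, 172, 120], [19, 154, 159], [20, 166, 141], [18, 170, 123], [18, 161, 119]]
255 [[19, 153,
[... 1946 characters left out ...]
....
214 ..................##..............................
215 ...................##.............................
216 ...................###............................
217 .....................#.........#..................
218 .......................#######....................
219 ..................................................
220 ..................................................
221 ..................................................
[[21 22 21 21 21 19 24 25 25 25 25 25 25 25 22 21]
 [21 22 21 21 21 19 25 25 26 26 25 25 23 17 21 20]
 [21 21 21 21 21 21 25 25 25 24 19 13 14 13 22 26]
 [22 23 23 23 21 24 26 26 25 19 13 14 11 15 24 25]
 [22 21 22 22 20 25 26 26 25 26 21 16 23 26 25 25]]
```

```bash
python3 - <<'E'
from h import *
np.set_printoptions(precision=4,suppress=True)
t=cv2.imread('pics/top0.png');hsv=cv2.cvtColor(t,cv2.COLOR_BGR2HSV)
H=onz('top',(268.8,165.1),.14);print('hole',H)
for u,a,b in((250,160.7,168.6),(255,160.8,168.9),(260,161.2,169.1),(272,161.8,169.5)):
    print(u,onz('top',(u,(a+b)/2),.14),onz('top',(u,b),.14)-onz('top',(u,a),.14))
print('end',onz('top',(274.5,165.6),.14))
# wide yaw: gate rail ends of bolt's upper edge further back
m=(hsv[:,:,1]<70)&(hsv[:,:,2]>60);m[:,:340]=0;m[:,400:]=0;m[:190]=0;m[230:]=0
ys,xs=np.nonzero(m);P=np.array([onz('top',(x,y),.047)[:2] for x,y in zip(xs,ys)])
tab=(xs>=360)&(xs<=367)&(ys>=205)&(ys<=209)
T=onz('top',(xs[tab].mean(),ys[tab].mean()),.077);print('tabtop',T)
Q=P[(xs>=368)|(ys<204)|(ys>212)]
A=np.c_[2*Q,np.ones(len(Q))];c=np.linalg.lstsq(A,(Q**2).sum(1),rcond=None)[0];print('ring c',c[:2],'r',np.sqrt(c[2]+c[:2]@c[:2]))
v=c[:2]-T[:2];print('d',np.linalg.norm(v),'yaw of pin',np.arctan2(v[1],v[0])+np.pi/2)
# block contour: light pine hue 24-26
b=((hsv[:,:,0]>=24)&(hsv[:,:,0]<=30)).astype(np.uint8);b[:,:340]=0;b[:,390:]=0;b[:190]=0;b[230:]=0
cs=max(cv2.findContours(b,cv2.RETR_EXTERNAL,cv2.CHAIN_APPROX_NONE)[0],key=cv2.contourArea)
bx=cv2.boxPoints(cv2.minAreaRect(cs));print(bx);print([onz('top',p,.038)[:2] for p in bx])
s=read_state();print(s['eef_pos'],s['ee_rot'])
E
```

```text
hole [ 0.6171 -0.0165  0.14  ]
250 [0.6191 0.0291 0.14  ] [-0.0197  0.0003  0.    ]
255 [0.6184 0.017  0.14  ] [-0.0202  0.0003  0.    ]
260 [0.6174 0.0049 0.14  ] [-0.0197  0.0003  0.    ]
272 [ 0.6156 -0.0242  0.14  ] [-0.0192  0.0004  0.    ]
end [ 0.6156 -0.0303  0.14  ]
tabtop [ 0.5196 -0.2539  0.077 ]
ring c [ 0.5166 -0.2783] r 0.0216186034109706
d 0.024622028427728763 yaw of pin -0.1238813614277281
[[348.3462 217.2692]
 [352.4231 196.8846]
 [373.     201.    ]
 [368.9231 221.3846]]
[array([ 0.4999, -0.2216]), array([ 0.5534, -0.2351]), array([ 0.5415, -0.2879]), array([ 0.4882, -0.274 ])]
[0.2588 0.6229 0.2305] [ 0.9807 -0.1957 -0.0001  0.0007]
```

```bash
python3 -m pendant '[{"tx":0.06,"ty":-0.12,"tz":0.02,"rz":-0.12,"fingers":50},{"tx":0.12,"ty":-0.25,"tz":0.04,"rz":-0.25,"fingers":50},{"tx":0.18,"ty":-0.37,"tz":0.06,"rz":-0.37,"fingers":50},{"tx":0.25,"ty":-0.5,"tz":0.08,"rz":-0.5,"fingers":50},{"tx":0.31,"ty":-0.62,"tz":0.1,"rz":-0.62,"fingers":50},{"tx":0.37,"ty":-0.75,"tz":0.12,"rz":-0.75,"fingers":50},{"tx":0.44,"ty":-0.88,"tz":0.14,"rz":-0.88,"fingers":50},{"tx":0.5,"ty":-1,"tz":0.15,"rz":-1,"fingers":50}]'
python3 -m pendant '[{"tx":0.05,"ty":-0.12,"tz":0,"rz":-0.12,"fingers":50},{"tx":0.1,"ty":-0.25,"tz":0,"rz":-0.25,"fingers":50},{"tx":0.15,"ty":-0.37,"tz":0,"rz":-0.37,"fingers":50},{"tx":0.2,"ty":-0.5,"tz":0,"rz":-0.5,"fingers":50},{"tx":0.25,"ty":-0.62,"tz":0,"rz":-0.62,"fingers":50},{"tx":0.3,"ty":-0.75,"tz":0,"rz":-0.75,"fingers":50},{"tx":0.35,"ty":-0.88,"tz":0,"rz":-0.88,"fingers":50},{"tx":0.4,"ty":-1,"tz":0,"rz":-1,"fingers":50}]'
python3 -m pendant '[{"tx":0.05,"ty":-0.12,"tz":0,"rz":-0.08,"fingers":50},{"tx":0.1,"ty":-0.25,"tz":0,"rz":-0.16,"fingers":50},{"tx":0.15,"ty":-0.37,"tz":0,"rz":-0.24,"fingers":50},{"tx":0.2,"ty":-0.5,"tz":0,"rz":-0.32,"fingers":50},{"tx":0.22,"ty":-0.62,"tz":0,"rz":-0.4,"fingers":50},{"tx":0.25,"ty":-0.75,"tz":0,"rz":-0.5,"fingers":50},{"tx":0.28,"ty":-0.88,"tz":0,"rz":-0.6,"fingers":50},{"tx":0.3,"ty":-1,"tz":0,"rz":-0.66,"fingers":50}]'
python3 -m pendant '[{"tx":0.02,"ty":-0.12,"tz":0,"rz":0,"fingers":50},{"tx":0.04,"ty":-0.25,"tz":0,"rz":0,"fingers":50},{"tx":0.06,"ty":-0.37,"tz":0,"rz":0,"fingers":50},{"tx":0.08,"ty":-0.5,"tz":0,"rz":0,"fingers":50},{"tx":0.1,"ty":-0.62,"tz":0,"rz":0,"fingers":50},{"tx":0.1,"ty":-0.75,"tz":0,"rz":0,"fingers":50},{"tx":0.1,"ty":-0.88,"tz":0,"rz":0,"fingers":50},{"tx":0.1,"ty":-1,"tz":0,"rz":0,"fingers":50}]'
```

```text
invalid input at $[0]: expected keys tx, ty, tz, rx, ry, rz, fingers
invalid input at $[0]: expected keys tx, ty, tz, rx, ry, rz, fingers
invalid input at $[0]: expected keys tx, ty, tz, rx, ry, rz, fingers
invalid input at $[0]: expected keys tx, ty, tz, rx, ry, rz, fingers
```

```bash
python3 -m pendant '[{"tx":0.06,"ty":-0.12,"tz":0.02,"rx":0,"ry":0,"rz":-0.12,"fingers":50},{"tx":0.12,"ty":-0.25,"tz":0.04,"rx":0,"ry":0,"rz":-0.25,"fingers":50},{"tx":0.18,"ty":-0.37,"tz":0.06,"rx":0,"ry":0,"rz":-0.37,"fingers":50},{"tx":0.25,"ty":-0.5,"tz":0.08,"rx":0,"ry":0,"rz":-0.5,"fingers":50},{"tx":0.31,"ty":-0.62,"tz":0.1,"rx":0,"ry":0,"rz":-0.62,"fingers":50},{"tx":0.37,"ty":-0.75,"tz":0.12,"rx":0,"ry":0,"rz":-0.75,"fingers":50},{"tx":0.44,"ty":-0.88,"tz":0.14,"rx":0,"ry":0,"rz":-0.88,"fingers":50},{"tx":0.5,"ty":-1,"tz":0.15,"rx":0,"ry":0,"rz":-1,"fingers":50}]'
python3 -m pendant '[{"tx":0.05,"ty":-0.12,"tz":0,"rx":0,"ry":0,"rz":-0.12,"fingers":50},{"tx":0.1,"ty":-0.25,"tz":0,"rx":0,"ry":0,"rz":-0.25,"fingers":50},{"tx":0.15,"ty":-0.37,"tz":0,"rx":0,"ry":0,"rz":-0.37,"fingers":50},{"tx":0.2,"ty":-0.5,"tz":0,"rx":0,"ry":0,"rz":-0.5,"fingers":50},{"tx":0.25,"ty":-0.62,"tz":0,"rx":0,"ry":0,"rz":-0.62,"fingers":50},{"tx":0.3,"ty":-0.75,"tz":0,"rx":0,"ry":0,"rz":-0.75,"fingers":50},{"tx":0.35,"ty":-0.88,"tz":0,"rx":0,"ry":0,"rz":-0.88,"fingers":50},{"tx":0.4,"ty":-1,"tz":0,"rx":0,"ry":0,"rz":-1,"fingers":50}]'
python3 -m pendant '[{"tx":0.05,"ty":-0.12,"tz":0,"rx":0,"ry":0,"rz":-0.08,"fingers":50},{"tx":0.1,"ty":-0.25,"tz":0,"rx":0,"ry":0,"rz":-0.16,"fingers":50},{"tx":0.15,"ty":-0.37,"tz":0,"rx":0,"ry":0,"rz":-0.24,"fingers":50},{"tx":0.2,"ty":-0.5,"tz":0,"rx":0,"ry":0,"rz":-0.32,"fingers":50},{"tx":0.22,"ty":-0.62,"tz":0,"rx":0,"ry":0,"rz":-0.4,"fingers":50},{"tx":0.25,"ty":-0.75,"tz":0,"rx":0,"ry":0,"rz":-0.5,"fingers":50},{"tx":0.28,"ty":-0.88,"tz":0,"rx":0,"ry":0,"rz":-0.6,"fingers":50},{"tx":0.3,"ty":-1,"tz":0,"rx":0,"ry":0,"rz":-0.66,"fingers":50}]'
python3 -m pendant '[{"tx":0.02,"ty":-0.12,"tz":0,"rx":0,"ry":0,"rz":0,"fingers":50},{"tx":0.04,"ty":-0.25,"tz":0,"rx":0,"ry":0,"rz":0,"fingers":50},{"tx":0.06,"ty":-0.37,"tz":0,"rx":0,"ry":0,"rz":0,"fingers":50},{"tx":0.08,"ty":-0.5,"tz":0,"rx":0,"ry":0,"rz":0,"fingers":50},{"tx":0.1,"ty":-0.62,"tz":0,"rx":0,"ry":0,"rz":0,"fingers":50},{"tx":0.1,"ty":-0.75,"tz":0,"rx":0,"ry":0,"rz":0,"fingers":50},{"tx":0.1,"ty":-0.88,"tz":0,"rx":0,"ry":0,"rz":0,"fingers":50},{"tx":0.1,"ty":-1,"tz":0,"rx":0,"ry":0,"rz":0,"fingers":50}]'
```

```text
clock: 0.77
eef_pos: [0.3595, 0.4218, 0.2616]
ee_rot: [0.901, -0.434, -0.0, -0.0]
force: [1.0, -0.4, 0.5]
finger_gap: 0.0428
finger_force: 0.0
clock: 1.43
eef_pos: [0.439, 0.2217, 0.2612]
ee_rot: [0.766, -0.643, -0.0, 0.0]
force: [0.3, -0.4, 0.2]
finger_gap: 0.043
finger_force: 0.0
clock: 2.1
eef_pos: [0.499, 0.0219, 0.261]
ee_rot: [-0.65, 0.76, 0.0, -0.0]
force: [-0.0, -0.4, 0.1]
finger_gap: 0.0425
finger_force: 0.0
clock: 2.77
eef_pos: [0.5186, -0.178, 0.2609]
ee_rot: [-0.651, 0.759, 0.0, -0.0]
force: [0.3, 1.5, 0.2]
finger_gap: 0.0426
finger_force: 0.0
```

```bash
python3 -m pendant '[{"tx":0,"ty":-0.06,"tz":-0.1,"rx":0,"ry":0,"rz":0,"fingers":50},{"tx":0,"ty":-0.12,"tz":-0.2,"rx":0,"ry":0,"rz":0,"fingers":50},{"tx":0.01,"ty":-0.18,"tz":-0.3,"rx":0,"ry":0,"rz":0,"fingers":50},{"tx":0.01,"ty":-0.25,"tz":-0.4,"rx":0,"ry":0,"rz":0,"fingers":50},{"tx":0.01,"ty":-0.31,"tz":-0.5,"rx":0,"ry":0,"rz":0,"fingers":50},{"tx":0.01,"ty":-0.36,"tz":-0.6,"rx":0,"ry":0,"rz":0,"fingers":50},{"tx":0.01,"ty":-0.38,"tz":-0.7,"rx":0,"ry":0,"rz":0,"fingers":50},{"tx":0.01,"ty":-0.38,"tz":-0.75,"rx":0,"ry":0,"rz":0,"fingers":50}]'
python3 - <<'E'
from h import *
s,_=get_image('side');t,_=get_image('top')
cv2.imwrite('pics/g.png',np.hstack([crop(s,225,210,100,110,4),crop(t,330,165,100,110,4)]))
print(read_state()['eef_pos'])
E
```

```text
clock: 3.43
eef_pos: [0.5193, -0.2531, 0.1084]
ee_rot: [-0.65, 0.76, 0.002, -0.001]
force: [-0.3, 0.8, -1.2]
finger_gap: 0.0429
finger_force: 0.0
[ 0.5194828  -0.25244082  0.10920136]
```

View pics/g.png

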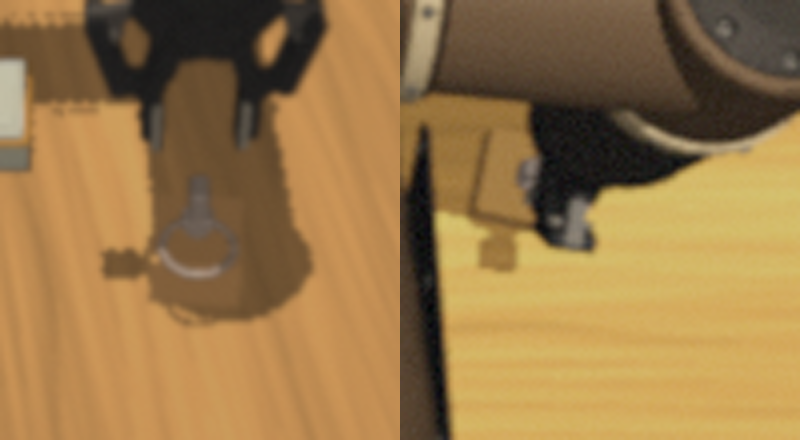

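The side view shows the tab (199,190) centred between the fingers (155 and 245), so I'll go down and grip.

```bash
python3 -m pendant '[{"tx":0,"ty":0,"tz":-0.06,"rx":0,"ry":0,"rz":0,"fingers":50},{"tx":0,"ty":0,"tz":-0.12,"rx":0,"ry":0,"rz":0,"fingers":50},{"tx":0,"ty":0,"tz":-0.18,"rx":0,"ry":0,"rz":0,"fingers":50},{"tx":0,"ty":0,"tz":-0.23,"rx":0,"ry":0,"rz":0,"fingers":50},{"tx":0,"ty":0,"tz":-0.26,"rx":0,"ry":0,"rz":0,"fingers":50},{"tx":0,"ty":0,"tz":-0.28,"rx":0,"ry":0,"rz":0,"fingers":50},{"tx":0,"ty":0,"tz":-0.29,"rx":0,"ry":0,"rz":0,"fingers":50},{"tx":0,"ty":0,"tz":-0.29,"rx":0,"ry":0,"rz":0,"fingers":50}]'
python3 -m pendant '[{"tx":0,"ty":0,"tz":0,"rx":0,"ry":0,"rz":0,"fingers":40},{"tx":0,"ty":0,"tz":0,"rx":0,"ry":0,"rz":0,"fingers":30},{"tx":0,"ty":0,"tz":0,"rx":0,"ry":0,"rz":0,"fingers":20},{"tx":0,"ty":0,"tz":0,"rx":0,"ry":0,"rz":0,"fingers":10},{"tx":0,"ty":0,"tz":0,"rx":0,"ry":0,"rz":0,"fingers":5},{"tx":0,"ty":0,"tz":0,"rx":0,"ry":0,"rz":0,"fingers":0},{"tx":0,"ty":0,"tz":0,"rx":0,"ry":0,"rz":0,"fingers":0},{"tx":0,"ty":0,"tz":0,"rx":0,"ry":0,"rz":0,"fingers":0}]'
```

```text
clock: 4.2
eef_pos: [0.5212, -0.2526, 0.0534]
ee_rot: [-0.651, 0.759, -0.0, -0.0]
force: [-0.3, -0.7, -0.5]
finger_gap: 0.0428
finger_force: 0.0
clock: 4.87
eef_pos: [0.5213, -0.2528, 0.0538]
ee_rot: [-0.651, 0.759, -0.0, 0.0]
force: [-0.7, 1.4, 5.9]
finger_gap: 0.0106
finger_force: 58.8
```

```bash
python3 -m pendant '[{"tx":0,"ty":0,"tz":0.03,"rx":0,"ry":0,"rz":0,"fingers":0},{"tx":0,"ty":0,"tz":0.08,"rx":0,"ry":0,"rz":0,"fingers":0},{"tx":0,"ty":0,"tz":0.15,"rx":0,"ry":0,"rz":0,"fingers":0},{"tx":0,"ty":0,"tz":0.25,"rx":0,"ry":0,"rz":0,"fingers":0},{"tx":0,"ty":0,"tz":0.35,"rx":0,"ry":0,"rz":0,"fingers":0},{"tx":0,"ty":0,"tz":0.45,"rx":0,"ry":0,"rz":0,"fingers":0},{"tx":0,"ty":0,"tz":0.55,"rx":0,"ry":0,"rz":0,"fingers":0},{"tx":0,"ty":0,"tz":0.65,"rx":0,"ry":0,"rz":0,"fingers":0}]'
python3 -m pendant '[{"tx":0.05,"ty":0.1,"tz":0.05,"rx":0,"ry":0,"rz":0.02,"fingers":0},{"tx":0.11,"ty":0.2,"tz":0.1,"rx":0,"ry":0,"rz":0.05,"fingers":0},{"tx":0.17,"ty":0.32,"tz":0.15,"rx":0,"ry":0,"rz":0.08,"fingers":0},{"tx":0.23,"ty":0.44,"tz":0.15,"rx":0,"ry":0,"rz":0.11,"fingers":0},{"tx":0.29,"ty":0.56,"tz":0.15,"rx":0,"ry":0,"rz":0.14,"fingers":0},{"tx":0.35,"ty":0.68,"tz":0.15,"rx":0,"ry":0,"rz":0.16,"fingers":0},{"tx":0.4,"ty":0.78,"tz":0.15,"rx":0,"ry":0,"rz":0.18,"fingers":0},{"tx":0.45,"ty":0.85,"tz":0.15,"rx":0,"ry":0,"rz":0.18,"fingers":0}]'
python3 - <<'E'
from h import *
s,_=get_image('side');t,_=get_image('top');cv2.imwrite('pics/s2.png',s)
cv2.imwrite('pics/g2.png',np.hstack([crop(s,230,90,100,140,4),crop(t,230,130,100,140,4)]))
print(read_state()['eef_pos'])
E
```

```text
clock: 5.53
eef_pos: [0.5206, -0.2526, 0.185]
ee_rot: [-0.651, 0.759, 0.0, 0.0]
force: [-0.6, 0.2, -1.6]
finger_gap: 0.0107
finger_force: 58.7
clock: 6.2
eef_pos: [0.6113, -0.0809, 0.214]
ee_rot: [-0.685, 0.729, 0.0, 0.0]
force: [-0.3, -0.1, -1.0]
finger_gap: 0.0106
finger_force: 58.7
[ 0.61216301 -0.08079329  0.21345213]
```

View pics/g2.png

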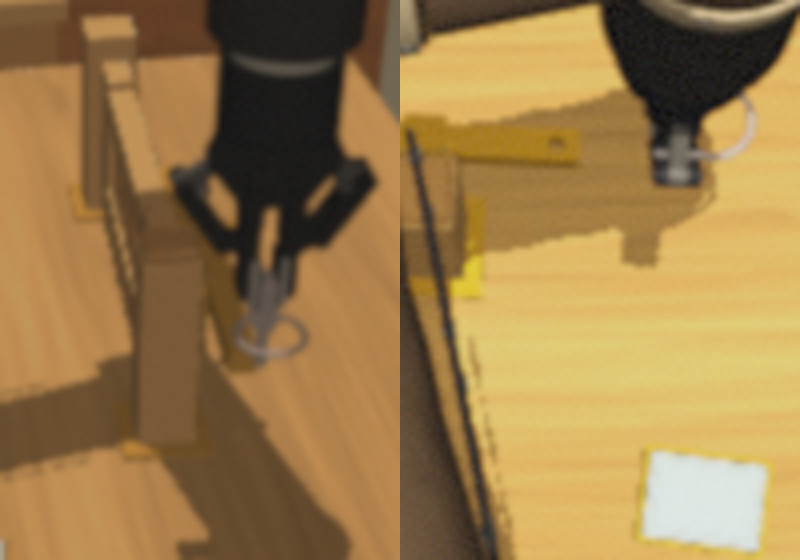

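The top view shows the hole at about (269,165.5) still in place, and the held pin with its ring bow near (418,161)→ crop (752,125), i.e. about (318,161). I'll fit the ring to locate the held pin.

```bash
python3 - <<'E'
from h import *
np.set_printoptions(precision=4,suppress=True)
s,_=get_image('side');t,_=get_image('top')
tcp=read_state()['eef_pos'];print(tcp)
yaw=-.065;C=lambda x,y,z:tcp+np.array([x*np.cos(yaw)-y*np.sin(yaw),x*np.sin(yaw)+y*np.cos(yaw),z])
for n in('side','top'):
    print(n,'tip',proj(n,C(0,0,-.0455)),'ringc',proj(n,C(0,-.022,-.0065)),'bow',proj(n,C(0,-.044,-.0065)),'lug',proj(n,C(0,0,-.0065)))
for n,im,(u,v,w,h) in(('side',s,(282,163,30,26)),('top',t,(288,145,36,36))):
    hsv=cv2.cvtColor(im,cv2.COLOR_BGR2HSV);print(n)
    for y in range(v,v+h):print(y,' '.join('%3d'%x for x in hsv[y,u:u+w,1]))
E
```

```text
[ 0.6109 -0.0826  0.2133]
side tip [293.6456 180.0957] ringc [296.3596 172.5697] bow [298.155  177.5275] lug [294.6239 167.7824]
top tip [296.9649 164.2192] ringc [307.8569 160.3647] bow [317.5134 160.7903] lug [298.2092 159.9377]
side
163 173 171 171 170 170 172 169 163 135  87  48  50  49  51  53  53  54  50  51  59  88 130 143 145 145 145 145 145 145 145
164 164 170 173 172 168 168 168 162 147 121  73  52  52  48  50  53  54  53  57  85 120 140 144 146 146 146 146 146 146 145
165 170 169 170 174 172 170 168 159 151 137  99  60  52  51  52  53  54  55  71 105 132 143 146 146 145 146 146 146 147 147
166 169 167 171 171 172 169 170 165 153 139 116  71  53  50  50  56  56  64  93 121 138 146 146 144 143 145 146 148 146 146
167 170 170 175 171 172 168 172 166 155 143 122  79  54  55  54  53  57  66  92 124 138 144 144 144 145 145 147 145 146 146
168 158 160 168 168 172 172 172 166 151 135 116  77  55  55  56  54  55  64  86 108 122 132 140 142 144 146 146 146 146 146
169 153 159 166 172 172 170 168 154 122 106  94  74  58  54  53  53  57  71  93 109 109 111 122 135 142 145 146 146 145 
[... 6991 characters left out ...]
  65  50  50  49  45  42  45  52  96 132 146 148 147 136 130 130 130 131 130 128 133 129 128 131 130 132 131
177 153 152 147 151 146 153 156 150 146 149 121 118 114 104 112 128 139 133 148 149 155 144 138 129 133 134 133 134 134 133 134 134 136 134 135 133
178 152 151 151 155 152 161 149 153 153 151 146 146 154 153 154 151 161 157 150 148 146 141 135 135 132 133 133 133 133 134 134 133 134 130 134 133
179 153 152 154 158 158 154 152 150 149 151 152 155 154 154 149 150 151 154 151 147 144 142 137 136 137 134 135 137 134 134 135 131 135 133 135 132
180 148 153 152 149 151 153 145 157 147 149 152 154 150 154 152 155 152 152 143 149 149 139 135 137 137 135 134 135 134 133 134 134 134 133 137 133
```

```bash
python3 -m pendant '[{"tx":0,"ty":0.05,"tz":0,"rx":0,"ry":0,"rz":0,"fingers":0},{"tx":0.01,"ty":0.12,"tz":0,"rx":0,"ry":0,"rz":0,"fingers":0},{"tx":0.01,"ty":0.19,"tz":0,"rx":0,"ry":0,"rz":0,"fingers":0},{"tx":0.02,"ty":0.26,"tz":0,"rx":0,"ry":0,"rz":0,"fingers":0},{"tx":0.02,"ty":0.31,"tz":-0.02,"rx":0,"ry":0,"rz":0,"fingers":0},{"tx":0.02,"ty":0.33,"tz":-0.05,"rx":0,"ry":0,"rz":0,"fingers":0},{"tx":0.02,"ty":0.3425,"tz":-0.08,"rx":0,"ry":0,"rz":0,"fingers":0},{"tx":0.02,"ty":0.3425,"tz":-0.1,"rx":0,"ry":0,"rz":0,"fingers":0}]'
python3 -m pendant '[{"tx":0,"ty":0,"tz":-0.01,"rx":0,"ry":0,"rz":0,"fingers":0},{"tx":0,"ty":0,"tz":-0.015,"rx":0,"ry":0,"rz":0,"fingers":0},{"tx":0,"ty":0,"tz":-0.02,"rx":0,"ry":0,"rz":0,"fingers":0},{"tx":0,"ty":0,"tz":-0.025,"rx":0,"ry":0,"rz":0,"fingers":0},{"tx":0,"ty":0,"tz":-0.03,"rx":0,"ry":0,"rz":0,"fingers":0},{"tx":0,"ty":0,"tz":-0.03,"rx":0,"ry":0,"rz":0,"fingers":0},{"tx":0,"ty":0,"tz":-0.03,"rx":0,"ry":0,"rz":0,"fingers":0},{"tx":0,"ty":0,"tz":-0.03,"rx":0,"ry":0,"rz":0,"fingers":0}]'
python3 - <<'E'
from h import *
s,_=get_image('side');t,_=get_image('top')
cv2.imwrite('pics/g3.png',np.hstack([crop(s,250,90,65,80,6),crop(t,240,130,65,80,6)]))
E
```

```text
clock: 7.07
eef_pos: [0.6145, -0.0136, 0.192]
ee_rot: [-0.685, 0.729, 0.0, -0.001]
force: [-0.4, -0.3, -2.0]
finger_gap: 0.0104
finger_force: 58.7
clock: 7.73
eef_pos: [0.6151, -0.0143, 0.1874]
ee_rot: [-0.684, 0.729, -0.0, 0.0]
force: [-0.5, -0.4, -0.1]
finger_gap: 0.0105
finger_force: 58.7
```

View pics/g3.png

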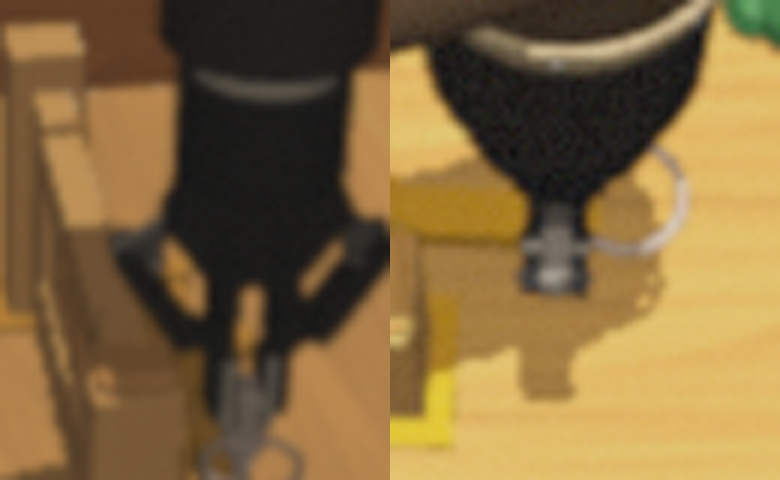

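The pin is over the bolt, with the ring bow at about (289,162) in the top view, but the side crop cuts the tip off. I'll probe down gently and read the force.

```bash
python3 -m pendant '[{"tx":0,"ty":0,"tz":-0.0025,"rx":0,"ry":0,"rz":0,"fingers":0},{"tx":0,"ty":0,"tz":-0.005,"rx":0,"ry":0,"rz":0,"fingers":0},{"tx":0,"ty":0,"tz":-0.0075,"rx":0,"ry":0,"rz":0,"fingers":0},{"tx":0,"ty":0,"tz":-0.01,"rx":0,"ry":0,"rz":0,"fingers":0},{"tx":0,"ty":0,"tz":-0.0125,"rx":0,"ry":0,"rz":0,"fingers":0},{"tx":0,"ty":0,"tz":-0.0125,"rx":0,"ry":0,"rz":0,"fingers":0},{"tx":0,"ty":0,"tz":-0.0125,"rx":0,"ry":0,"rz":0,"fingers":0},{"tx":0,"ty":0,"tz":-0.0125,"rx":0,"ry":0,"rz":0,"fingers":0}]'
```

```text
clock: 8.5
eef_pos: [0.6154, -0.014, 0.1848]
ee_rot: [-0.685, 0.729, -0.0, 0.0]
force: [2.0, 2.0, 0.1]
finger_gap: 0.0106
finger_force: 58.8
```

```bash
python3 -m pendant '[{"tx":0,"ty":0,"tz":-0.0025,"rx":0,"ry":0,"rz":0,"fingers":0},{"tx":0,"ty":0,"tz":-0.0025,"rx":0,"ry":0,"rz":0,"fingers":0},{"tx":0,"ty":0,"tz":-0.005,"rx":0,"ry":0,"rz":0,"fingers":0},{"tx":0,"ty":0,"tz":-0.005,"rx":0,"ry":0,"rz":0,"fingers":0},{"tx":0,"ty":0,"tz":-0.0075,"rx":0,"ry":0,"rz":0,"fingers":0},{"tx":0,"ty":0,"tz":-0.0075,"rx":0,"ry":0,"rz":0,"fingers":0},{"tx":0,"ty":0,"tz":-0.0075,"rx":0,"ry":0,"rz":0,"fingers":0},{"tx":0,"ty":0,"tz":-0.0075,"rx":0,"ry":0,"rz":0,"fingers":0}]'; python3 -c "
from cell import *
import time
for i in range(3):
  s=read_state();print(s['force'],s['wrist_torque'],s['eef_pos'])"
```

```text
clock: 9.17
eef_pos: [0.6153, -0.014, 0.1834]
ee_rot: [-0.685, 0.729, -0.0, 0.0]
force: [2.2, 2.7, -0.8]
finger_gap: 0.0107
finger_force: 58.9
[ 2.17357932  2.74133282 -0.75592808] [ 1.13821242 -1.02749882  0.00318804] [ 0.61526972 -0.01402597  0.1834113 ]
[ 2.17357932  2.74133282 -0.75592808] [ 1.13821242 -1.02749882  0.00318804] [ 0.61526972 -0.01402597  0.1834113 ]
[ 2.17357932  2.74133282 -0.75592808] [ 1.13821242 -1.02749882  0.00318804] [ 0.61526972 -0.01402597  0.1834113 ]
```

Small lateral forces (+x, +y) with no vertical force suggest the tip is entering the hole and touching the rim. I'll ease it that way.

```bash
python3 -m pendant '[{"tx":0.001,"ty":0.001,"tz":0,"rx":0,"ry":0,"rz":0,"fingers":0},{"tx":0.0015,"ty":0.002,"tz":0,"rx":0,"ry":0,"rz":0,"fingers":0},{"tx":0.002,"ty":0.0025,"tz":0,"rx":0,"ry":0,"rz":0,"fingers":0},{"tx":0.002,"ty":0.0025,"tz":0,"rx":0,"ry":0,"rz":0,"fingers":0},{"tx":0.002,"ty":0.0025,"tz":0,"rx":0,"ry":0,"rz":0,"fingers":0},{"tx":0.002,"ty":0.0025,"tz":0,"rx":0,"ry":0,"rz":0,"fingers":0},{"tx":0.002,"ty":0.0025,"tz":0,"rx":0,"ry":0,"rz":0,"fingers":0},{"tx":0.002,"ty":0.0025,"tz":0,"rx":0,"ry":0,"rz":0,"fingers":0}]'; python3 -c "
from cell import *
s=read_state();print(s['force'],s['wrist_torque'],s['eef_pos'])"
```

```text
clock: 9.83
eef_pos: [0.6153, -0.0138, 0.1833]
ee_rot: [-0.684, 0.729, 0.0, -0.0]
force: [2.4, 2.4, 0.2]
finger_gap: 0.0108
finger_force: 59.0
[2.38235986 2.35061927 0.20362311] [ 0.58571765 -0.72842429  0.01107738] [ 0.61531027 -0.01379063  0.18325113]
```

```bash
python3 -m pendant '[{"tx":0.001,"ty":0.001,"tz":0,"rx":0,"ry":0,"rz":0,"fingers":0},{"tx":0.002,"ty":0.002,"tz":0,"rx":0,"ry":0,"rz":0,"fingers":0},{"tx":0.003,"ty":0.003,"tz":0,"rx":0,"ry":0,"rz":0,"fingers":0},{"tx":0.003,"ty":0.003,"tz":0,"rx":0,"ry":0,"rz":0,"fingers":0},{"tx":0.003,"ty":0.003,"tz":0,"rx":0,"ry":0,"rz":0,"fingers":0},{"tx":0.003,"ty":0.003,"tz":0,"rx":0,"ry":0,"rz":0,"fingers":0},{"tx":0.003,"ty":0.003,"tz":0,"rx":0,"ry":0,"rz":0,"fingers":0},{"tx":0.003,"ty":0.003,"tz":0,"rx":0,"ry":0,"rz":0,"fingers":0}]'; python3 -c "
from cell import *
s=read_state();print(s['force'],s['wrist_torque'],s['eef_pos'])"
```

```text
clock: 10.5
eef_pos: [0.6158, -0.0132, 0.1832]
ee_rot: [-0.684, 0.729, 0.0, -0.0]
force: [-0.7, -0.3, -1.8]
finger_gap: 0.0106
finger_force: 58.7
[-0.72947696 -0.33563253 -1.80415354] [-0.03438557  0.01063519  0.02061415] [ 0.61580611 -0.0131595   0.1831641 ]
```

The contact forces have gone and the tip is in. I'll push down.

```bash
python3 -m pendant '[{"tx":0.0005,"ty":0.0005,"tz":-0.005,"rx":0,"ry":0,"rz":0,"fingers":0},{"tx":0.001,"ty":0.001,"tz":-0.01,"rx":0,"ry":0,"rz":0,"fingers":0},{"tx":0.001,"ty":0.001,"tz":-0.015,"rx":0,"ry":0,"rz":0,"fingers":0},{"tx":0.001,"ty":0.001,"tz":-0.02,"rx":0,"ry":0,"rz":0,"fingers":0},{"tx":0.001,"ty":0.001,"tz":-0.025,"rx":0,"ry":0,"rz":0,"fingers":0},{"tx":0.001,"ty":0.001,"tz":-0.03,"rx":0,"ry":0,"rz":0,"fingers":0},{"tx":0.001,"ty":0.001,"tz":-0.035,"rx":0,"ry":0,"rz":0,"fingers":0},{"tx":0.001,"ty":0.001,"tz":-0.035,"rx":0,"ry":0,"rz":0,"fingers":0}]'; python3 -c "
from cell import *
s=read_state();print(s['force'],s['wrist_torque'],s['eef_pos'])"
```

```text
clock: 11.17
eef_pos: [0.6161, -0.0129, 0.176]
ee_rot: [-0.684, 0.729, 0.0, -0.0]
force: [-0.9, -0.4, -1.1]
finger_gap: 0.0103
finger_force: 58.7
[-0.88431108 -0.4285767  -1.05191153] [0.01742835 0.02863736 0.00801357] [ 0.61606771 -0.01292658  0.17601824]
```

```bash
python3 -m pendant '[{"tx":0,"ty":0,"tz":-0.01,"rx":0,"ry":0,"rz":0,"fingers":0},{"tx":0,"ty":0,"tz":-0.02,"rx":0,"ry":0,"rz":0,"fingers":0},{"tx":0,"ty":0,"tz":-0.03,"rx":0,"ry":0,"rz":0,"fingers":0},{"tx":0,"ty":0,"tz":-0.04,"rx":0,"ry":0,"rz":0,"fingers":0},{"tx":0,"ty":0,"tz":-0.05,"rx":0,"ry":0,"rz":0,"fingers":0},{"tx":0,"ty":0,"tz":-0.06,"rx":0,"ry":0,"rz":0,"fingers":0},{"tx":0,"ty":0,"tz":-0.06,"rx":0,"ry":0,"rz":0,"fingers":0},{"tx":0,"ty":0,"tz":-0.06,"rx":0,"ry":0,"rz":0,"fingers":0}]'; python3 -c "
from cell import *
s=read_state();print(s['force'],s['wrist_torque'],s['eef_pos'])"
```

```text
clock: 11.83
eef_pos: [0.6161, -0.0129, 0.1641]
ee_rot: [-0.684, 0.729, 0.0, -0.0]
force: [-0.6, 0.2, -1.1]
finger_gap: 0.0106
finger_force: 58.7
[-0.63460554  0.23494949 -1.10545426] [-0.00858983  0.00884145  0.03017519] [ 0.61614731 -0.0129187   0.16412749]
```

```bash
python3 -m pendant '[{"tx":0,"ty":0,"tz":-0.005,"rx":0,"ry":0,"rz":0,"fingers":0},{"tx":0,"ty":0,"tz":-0.01,"rx":0,"ry":0,"rz":0,"fingers":0},{"tx":0,"ty":0,"tz":-0.015,"rx":0,"ry":0,"rz":0,"fingers":0},{"tx":0,"ty":0,"tz":-0.02,"rx":0,"ry":0,"rz":0,"fingers":0},{"tx":0,"ty":0,"tz":-0.025,"rx":0,"ry":0,"rz":0,"fingers":0},{"tx":0,"ty":0,"tz":-0.03,"rx":0,"ry":0,"rz":0,"fingers":0},{"tx":0,"ty":0,"tz":-0.03,"rx":0,"ry":0,"rz":0,"fingers":0},{"tx":0,"ty":0,"tz":-0.03,"rx":0,"ry":0,"rz":0,"fingers":0}]'; python3 -c "
from cell import *
s=read_state();print(s['force'],s['wrist_torque'],s['eef_pos'])"
```

```text
clock: 12.5
eef_pos: [0.6162, -0.0129, 0.1582]
ee_rot: [-0.684, 0.729, 0.0, -0.0]
force: [0.4, 0.1, -1.3]
finger_gap: 0.0106
finger_force: 58.7
[ 0.40920625  0.12883782 -1.26355964] [ 0.02699212 -0.07352455  0.00619434] [ 0.61617249 -0.01289921  0.15822245]
```

```bash
python3 -m pendant '[{"tx":0,"ty":0,"tz":-0.0025,"rx":0,"ry":0,"rz":0,"fingers":0},{"tx":0,"ty":0,"tz":-0.005,"rx":0,"ry":0,"rz":0,"fingers":0},{"tx":0,"ty":0,"tz":-0.0075,"rx":0,"ry":0,"rz":0,"fingers":0},{"tx":0,"ty":0,"tz":-0.01,"rx":0,"ry":0,"rz":0,"fingers":0},{"tx":0,"ty":0,"tz":-0.0125,"rx":0,"ry":0,"rz":0,"fingers":0},{"tx":0,"ty":0,"tz":-0.0125,"rx":0,"ry":0,"rz":0,"fingers":0},{"tx":0,"ty":0,"tz":-0.0125,"rx":0,"ry":0,"rz":0,"fingers":0},{"tx":0,"ty":0,"tz":-0.0125,"rx":0,"ry":0,"rz":0,"fingers":0}]'; python3 -c "
from cell import *
s=read_state();print(s['force'],s['wrist_torque'],s['eef_pos'])"
```

```text
clock: 13.17
eef_pos: [0.6162, -0.0129, 0.1559]
ee_rot: [-0.684, 0.729, -0.0, 0.0]
force: [-0.8, -0.8, 0.5]
finger_gap: 0.0108
finger_force: 58.9
[-0.76208037 -0.77763774  0.46393599] [0.0433243  0.19658217 0.00646346] [ 0.61621893 -0.0128944   0.15590515]
```

```bash
python3 -m pendant '[{"tx":0,"ty":0,"tz":-0.0015,"rx":0,"ry":0,"rz":0,"fingers":0},{"tx":0,"ty":0,"tz":-0.003,"rx":0,"ry":0,"rz":0,"fingers":0},{"tx":0,"ty":0,"tz":-0.004,"rx":0,"ry":0,"rz":0,"fingers":0},{"tx":0,"ty":0,"tz":-0.004,"rx":0,"ry":0,"rz":0,"fingers":0},{"tx":0,"ty":0,"tz":-0.004,"rx":0,"ry":0,"rz":0,"fingers":0},{"tx":0,"ty":0,"tz":-0.004,"rx":0,"ry":0,"rz":0,"fingers":0},{"tx":0,"ty":0,"tz":-0.004,"rx":0,"ry":0,"rz":0,"fingers":0},{"tx":0,"ty":0,"tz":-0.004,"rx":0,"ry":0,"rz":0,"fingers":0}]'; python3 -c "
from cell import *
s=read_state();print(s['force'],s['wrist_torque'],s['eef_pos'])"
```

```text
clock: 13.83
eef_pos: [0.6163, -0.0129, 0.1559]
ee_rot: [-0.685, 0.729, -0.0, 0.0]
force: [-3.4, 0.6, 6.6]
finger_gap: 0.0107
finger_force: 59.8
[-3.41027719  0.63035301  6.64996063] [ 0.28782503  1.15393254 -0.0113218 ] [ 0.61627173 -0.01291001  0.15587099]
```

The pin is seated: z stopped at 0.156 with 6.6 N. I'll ease off, release and rise.

```bash
python3 -m pendant '[{"tx":0,"ty":0,"tz":0.003,"rx":0,"ry":0,"rz":0,"fingers":0},{"tx":0,"ty":0,"tz":0.003,"rx":0,"ry":0,"rz":0,"fingers":0},{"tx":0,"ty":0,"tz":0.003,"rx":0,"ry":0,"rz":0,"fingers":14},{"tx":0,"ty":0,"tz":0.003,"rx":0,"ry":0,"rz":0,"fingers":20},{"tx":0,"ty":0,"tz":0.003,"rx":0,"ry":0,"rz":0,"fingers":30},{"tx":0,"ty":0,"tz":0.003,"rx":0,"ry":0,"rz":0,"fingers":40},{"tx":0,"ty":0,"tz":0.003,"rx":0,"ry":0,"rz":0,"fingers":40},{"tx":0,"ty":0,"tz":0.003,"rx":0,"ry":0,"rz":0,"fingers":40}]'
python3 -m pendant '[{"tx":0,"ty":0,"tz":0.02,"rx":0,"ry":0,"rz":0,"fingers":40},{"tx":0,"ty":0,"tz":0.06,"rx":0,"ry":0,"rz":0,"fingers":40},{"tx":0,"ty":0,"tz":0.12,"rx":0,"ry":0,"rz":0,"fingers":40},{"tx":0,"ty":0,"tz":0.2,"rx":0,"ry":0,"rz":0,"fingers":40},{"tx":0,"ty":0,"tz":0.28,"rx":0,"ry":0,"rz":0,"fingers":40},{"tx":0,"ty":0,"tz":0.3,"rx":0,"ry":0,"rz":0,"fingers":20},{"tx":0,"ty":0,"tz":0.3,"rx":0,"ry":0,"rz":0,"fingers":0},{"tx":0,"ty":0,"tz":0.3,"rx":0,"ry":0,"rz":0,"fingers":0}]'
python3 -m pendant '[{"tx":0,"ty":-0.06,"tz":0,"rx":0,"ry":0,"rz":0,"fingers":0},{"tx":0,"ty":-0.12,"tz":0,"rx":0,"ry":0,"rz":0,"fingers":0},{"tx":0,"ty":-0.22,"tz":0,"rx":0,"ry":0,"rz":0,"fingers":0},{"tx":0,"ty":-0.32,"tz":0,"rx":0,"ry":0,"rz":0,"fingers":0},{"tx":0,"ty":-0.42,"tz":0,"rx":0,"ry":0,"rz":0,"fingers":0},{"tx":0,"ty":-0.5,"tz":0,"rx":0,"ry":0,"rz":0,"fingers":0},{"tx":0,"ty":-0.5,"tz":0,"rx":0,"ry":0,"rz":0,"fingers":0},{"tx":0,"ty":-0.5,"tz":0,"rx":0,"ry":0,"rz":0,"fingers":0}]'
python3 - <<'E'
from h import *
s,_=get_image('side');t,_=get_image('top')
cv2.imwrite('pics/s4.png',s);cv2.imwrite('pics/t4.png',t)
cv2.imwrite('pics/g4.png',np.hstack([crop(s,255,120,65,80,6),crop(t,240,130,65,80,6)]))
for n in('side','top'):print(n,'tabtop',proj(n,(.6165,-.0145,.179)),'bow',proj(n,(.613,-.0585,.149)),'collar',proj(n,(.6165,-.0145,.14)))
E
```

```text
clock: 14.5
eef_pos: [0.6162, -0.0129, 0.1555]
ee_rot: [-0.684, 0.729, 0.0, -0.0]
force: [-0.2, -0.3, 0.9]
finger_gap: 0.0339
finger_force: 0.0
clock: 15.17
eef_pos: [0.6161, -0.0128, 0.2157]
ee_rot: [-0.684, 0.729, 0.0, 0.0]
force: [0.3, 0.4, -0.0]
finger_gap: 0.0006
finger_force: 0.0
clock: 15.83
eef_pos: [0.6156, -0.1145, 0.2148]
ee_rot: [-0.684, 0.73, 0.0, -0.001]
force: [-0.3, 0.0, -0.4]
finger_gap: -0.0002
finger_force: 0.0
side tabtop [289.41777897 162.48563045] bow [291.62639626 180.58567942] collar [288.6127215  174.12319393]
top tabtop [268.17297729 161.2333305 ] bow [286.35087616 165.5127466 ] collar [267.98721398 165.36228452]
```

View pics/g4.png

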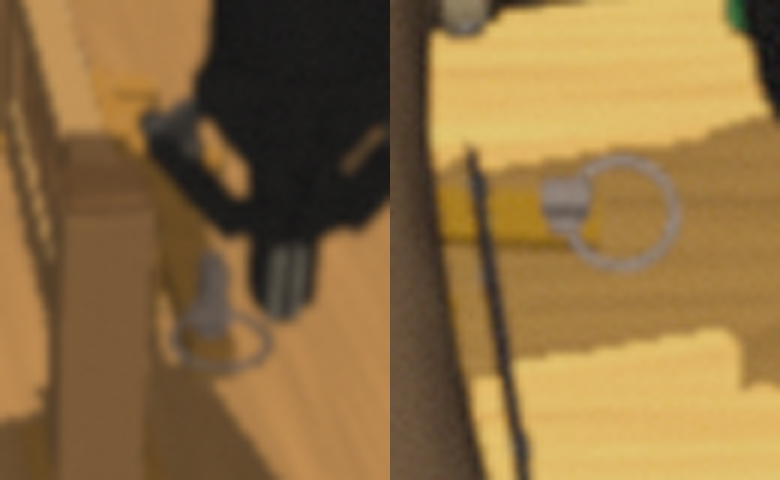

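The pin stands seated in the bolt (tab at about (269.5,162) in the top view), and the ring is level with its bow at about (287,165.5). Next I'll bring the shut fingers above the bow.

```bash
python3 -m pendant '[{"tx":-0.003,"ty":0.05,"tz":-0.03,"rx":0,"ry":0,"rz":0,"fingers":0},{"tx":-0.006,"ty":0.12,"tz":-0.07,"rx":0,"ry":0,"rz":0,"fingers":0},{"tx":-0.01,"ty":0.2,"tz":-0.12,"rx":0,"ry":0,"rz":0,"fingers":0},{"tx":-0.013,"ty":0.25,"tz":-0.17,"rx":0,"ry":0,"rz":0,"fingers":0},{"tx":-0.013,"ty":0.27,"tz":-0.22,"rx":0,"ry":0,"rz":0,"fingers":0},{"tx":-0.013,"ty":0.27,"tz":-0.26,"rx":0,"ry":0,"rz":0,"fingers":0},{"tx":-0.013,"ty":0.27,"tz":-0.275,"rx":0,"ry":0,"rz":0,"fingers":0},{"tx":-0.013,"ty":0.27,"tz":-0.275,"rx":0,"ry":0,"rz":0,"fingers":0}]'
python3 -m pendant '[{"tx":0,"ty":0,"tz":-0.01,"rx":0,"ry":0,"rz":0,"fingers":0},{"tx":0,"ty":0,"tz":-0.02,"rx":0,"ry":0,"rz":0,"fingers":0},{"tx":0,"ty":0,"tz":-0.03,"rx":0,"ry":0,"rz":0,"fingers":0},{"tx":0,"ty":0,"tz":-0.04,"rx":0,"ry":0,"rz":0,"fingers":0},{"tx":0,"ty":0,"tz":-0.05,"rx":0,"ry":0,"rz":0,"fingers":0},{"tx":0,"ty":0,"tz":-0.06,"rx":0,"ry":0,"rz":0,"fingers":0},{"tx":0,"ty":0,"tz":-0.07,"rx":0,"ry":0,"rz":0,"fingers":0},{"tx":0,"ty":0,"tz":-0.075,"rx":0,"ry":0,"rz":0,"fingers":0}]'
python3 - <<'E'
from h import *
s,_=get_image('side');t,_=get_image('top')
cv2.imwrite('pics/g5.png',np.hstack([crop(s,255,120,65,80,6),crop(t,240,130,65,80,6)]))
x=read_state();print(x['force'],x['wrist_torque'])
E
```

```text
clock: 16.6
eef_pos: [0.6131, -0.059, 0.1593]
ee_rot: [-0.685, 0.729, 0.001, -0.001]
force: [0.3, 0.0, -0.5]
finger_gap: 0.0002
finger_force: 0.0
clock: 17.27
eef_pos: [0.6137, -0.059, 0.1455]
ee_rot: [-0.684, 0.729, -0.0, 0.0]
force: [-0.7, -0.2, 1.3]
finger_gap: -0.0002
finger_force: 0.6
[ 0.6507013  -0.61376821  0.53882813] [-0.18703126  0.00483904  0.02396304]
```

View pics/g5.png

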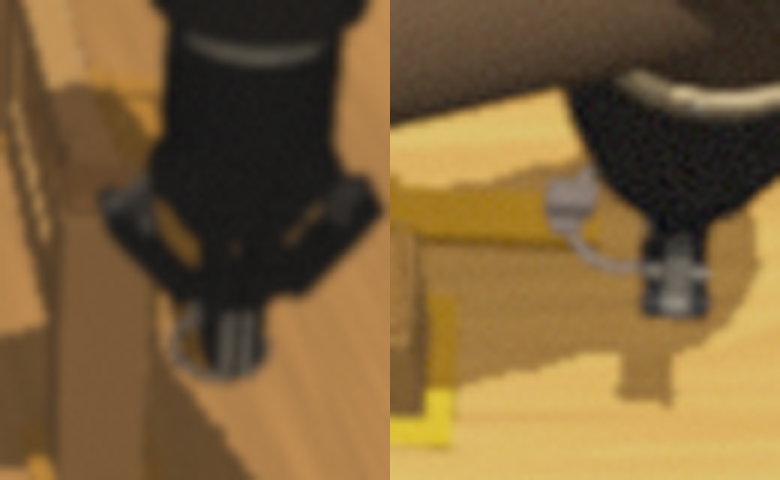

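The fingers sit on the bow (side view about (294,181)), and the ring has begun to turn. I'll keep pressing gently past the dead point.

```bash
python3 -m pendant '[{"tx":0,"ty":0,"tz":-0.01,"rx":0,"ry":0,"rz":0,"fingers":0},{"tx":0,"ty":0,"tz":-0.02,"rx":0,"ry":0,"rz":0,"fingers":0},{"tx":0,"ty":0.002,"tz":-0.03,"rx":0,"ry":0,"rz":0,"fingers":0},{"tx":0,"ty":0.004,"tz":-0.04,"rx":0,"ry":0,"rz":0,"fingers":0},{"tx":0,"ty":0.006,"tz":-0.05,"rx":0,"ry":0,"rz":0,"fingers":0},{"tx":0,"ty":0.008,"tz":-0.06,"rx":0,"ry":0,"rz":0,"fingers":0},{"tx":0,"ty":0.01,"tz":-0.07,"rx":0,"ry":0,"rz":0,"fingers":0},{"tx":0,"ty":0.01,"tz":-0.07,"rx":0,"ry":0,"rz":0,"fingers":0}]'
python3 -m pendant '[{"tx":0,"ty":0.002,"tz":-0.01,"rx":0,"ry":0,"rz":0,"fingers":0},{"tx":0,"ty":0.005,"tz":-0.02,"rx":0,"ry":0,"rz":0,"fingers":0},{"tx":0,"ty":0.008,"tz":-0.03,"rx":0,"ry":0,"rz":0,"fingers":0},{"tx":0,"ty":0.011,"tz":-0.04,"rx":0,"ry":0,"rz":0,"fingers":0},{"tx":0,"ty":0.014,"tz":-0.05,"rx":0,"ry":0,"rz":0,"fingers":0},{"tx":0,"ty":0.015,"tz":-0.05,"rx":0,"ry":0,"rz":0,"fingers":0},{"tx":0,"ty":0.015,"tz":-0.05,"rx":0,"ry":0,"rz":0,"fingers":0},{"tx":0,"ty":0.015,"tz":-0.05,"rx":0,"ry":0,"rz":0,"fingers":0}]'
python3 - <<'E'
from h import *
s,_=get_image('side');t,_=get_image('top')
cv2.imwrite('pics/g6.png',np.hstack([crop(s,255,120,65,80,6),crop(t,240,130,65,80,6)]))
x=read_state();print(x['force'],x['wrist_torque'])
E
```

```text
clock: 18.03
eef_pos: [0.6133, -0.0568, 0.131]
ee_rot: [-0.684, 0.729, 0.0, -0.0]
force: [0.9, 1.2, -0.4]
finger_gap: 0.0001
finger_force: 0.4
clock: 18.7
eef_pos: [0.6135, -0.054, 0.1215]
ee_rot: [-0.685, 0.729, 0.0, -0.0]
force: [-0.1, -1.5, -0.0]
finger_gap: -0.0002
finger_force: 0.0
[-0.62125089  0.71073108 -0.473702  ] [-0.01861749 -0.01894355 -0.05558575]
```

View pics/g6.png

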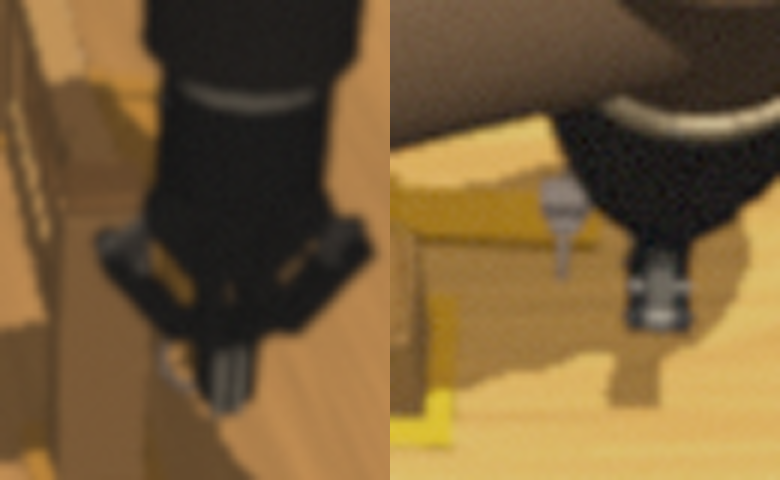

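The ring has snapped shut: in the top view it hangs edge-on at about (268.5,172). I'll withdraw away from the bolt and then up.

```bash
python3 -m pendant '[{"tx":0,"ty":-0.03,"tz":0,"rx":0,"ry":0,"rz":0,"fingers":0},{"tx":0,"ty":-0.08,"tz":0.04,"rx":0,"ry":0,"rz":0,"fingers":0},{"tx":0,"ty":-0.15,"tz":0.12,"rx":0,"ry":0,"rz":0,"fingers":0},{"tx":0,"ty":-0.23,"tz":0.22,"rx":0,"ry":0,"rz":0,"fingers":0},{"tx":0,"ty":-0.32,"tz":0.34,"rx":0,"ry":0,"rz":0,"fingers":0},{"tx":0,"ty":-0.4,"tz":0.45,"rx":0,"ry":0,"rz":0,"fingers":0},{"tx":0,"ty":-0.47,"tz":0.55,"rx":0,"ry":0,"rz":0,"fingers":0},{"tx":0,"ty":-0.5,"tz":0.6,"rx":0,"ry":0,"rz":0,"fingers":0}]'
python3 -m pendant '[{"tx":0,"ty":-0.1,"tz":0.05,"rx":0,"ry":0,"rz":0,"fingers":0},{"tx":0,"ty":-0.2,"tz":0.1,"rx":0,"ry":0,"rz":0,"fingers":0},{"tx":0,"ty":-0.3,"tz":0.15,"rx":0,"ry":0,"rz":0,"fingers":0},{"tx":0,"ty":-0.3,"tz":0.2,"rx":0,"ry":0,"rz":0,"fingers":0},{"tx":0,"ty":-0.3,"tz":0.2,"rx":0,"ry":0,"rz":0,"fingers":0},{"tx":0,"ty":-0.3,"tz":0.2,"rx":0,"ry":0,"rz":0,"fingers":0},{"tx":0,"ty":-0.3,"tz":0.2,"rx":0,"ry":0,"rz":0,"fingers":0},{"tx":0,"ty":-0.3,"tz":0.2,"rx":0,"ry":0,"rz":0,"fingers":0}]'
python3 - <<'E'
from h import *
s,_=get_image('side');t,_=get_image('top')
cv2.imwrite('pics/g7.png',np.hstack([crop(s,255,130,65,80,6),crop(t,240,130,65,80,6)]))
E
```

```text
clock: 19.47
eef_pos: [0.6143, -0.1565, 0.2453]
ee_rot: [-0.684, 0.729, -0.002, 0.001]
force: [-0.5, 0.6, 0.1]
finger_gap: 0.0002
finger_force: 0.0
clock: 20.13
eef_pos: [0.6133, -0.2131, 0.2807]
ee_rot: [-0.685, 0.729, 0.001, -0.0]
force: [-0.3, 0.6, -0.4]
finger_gap: -0.0
finger_force: 0.0
```

View pics/g7.png

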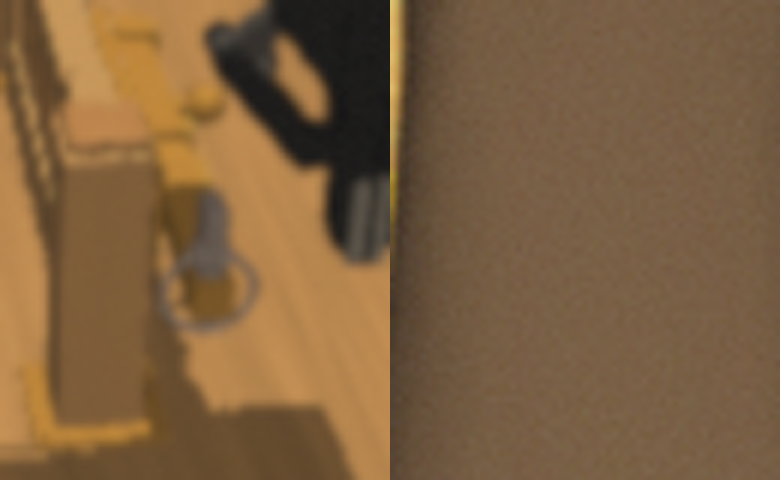

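The side view shows the ring shut around the bolt at about (290,178), the pin upright and seated, and the gripper clear. Handing in.

```bash
python3 -c "
from cell import *
print(finish_job())"
```

```text
the job is handed in; nothing more can be done
None
```

The linchpin is seated in the bolt's cross hole with its collar on the bolt, the ring has snapped shut around the bolt, the gripper is clear, and the job was handed in at about 20 s.

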